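# Find the hidden well of a dry-block calibrator with a thermometer probe

### The arm

A 6-joint arm with a two-finger parallel gripper is mounted at the origin on a cart in front of the work surface, level with it; the furniture and walls round the work are solid. World frame = base frame: x ahead of the robot, y to its left, z up, the work surface at z = 0. Lengths are in m, angles in degrees, forces in N, time in s.
With the tool pointing down it reaches from about 0.35 to 0.875 m from the base axis. Payload 4.2 kg.
Tool frame: the origin (TCP) lies midway between the tips of the shut fingers; the grasp point (between the pads) lies 19 mm behind it; z points along the fingers, y is the line along which they close (so a half turn about z gives the same grasp; the last joint's range is limited). The gripper opens to 87 mm and grips with 3 to 60 N. Pads are 19 mm wide; open, the fingers measure 117 mm over their backs; the gripper's body (75 mm by 190 mm) begins 51 mm behind the grasp point.
Start: joints at [83.744, 22.042, 0.453, 0, -68.411, -14.817], TCP at [0.225, 0.583, 0.223] pointing down, gripper open.
Joint ranges: [-179.83, 179.83], [-69.29, 118.12], [-61.27, 80.66], [-181.25, 117.63], [-171.15, -9.14], [-177.46, 177.46]. Speed limits (degrees/s): [159.86, 159.86, 180, 180, 180, 180].

### API

Orientations are given as [roll, pitch, yaw] about the fixed x, y, z axes, in that order (R = Rz(yaw) Ry(pitch) Rx(roll)).
In Python, from workcell import env gives the robot as it stands. The module is installed in compiled form; this text tells all that it offers. Calls block until the motion is done:
- env.goto(position, orientation): joint-space move of the TCP to a pose.
- env.move_straight(position, rotation=None, rate=0.15, force_limit=None): straight line of the TCP; rotation=None keeps the orientation; rate is the mean speed in m/s. With force_limit (N) it stops when the force on the tool has changed by that much, and returns True; else False.
- env.set_joints(angles): joint-space move.
- env.gripper_to(opening, grasp_force=None): opening from 0.0 (shut) to 1.0 (fully open); grasp_force is the grip in N (None keeps the last); returns when the fingers have stopped.
- env.dwell(seconds).
- env.inverse_kinematics(position, orientation): joint angles nearest the present ones, or None.
- env.read_state(): the state.
- env.grab_frame(name): name is "side" or "top"; returns a dict with "image" (480x640x3 uint8, blue, green, red), "fx", "fy", "cx", "cy" (pixels), "D" ([k1, k2, p1, p2, k3] as OpenCV has them; the pictures are not rectified), "position" and "orientation" of the camera in the world. Camera axes: x right, y up, looking along -z (the intrinsics and any distortion apply to the point x, -y, -z); pixel columns grow to the right and rows downward; lengths in m; the calibration is good to about 2 mm. A picture is of the moment at which its call begins. There is no depth.
A pose or a line that the arm cannot do raises env.Unreachable and nothing moves.
- env.close_job(): hands the job in; it is judged then, once.
Trained networks look in a picture, given as the dict that the camera call returned (one of the last four; its "shot" number tells which), for a name from the list of things; names that differ only in an ending like _2 or _b are one class to them, and where a whole thing is asked for, a point or a joint stands for the part that bears it (a point fixed in the world has none). Each returns a list of dicts, best first, with "score" (0 to 1); they miss things now and then, are a little off and sometimes report something else, mostly with a low value. They report only what shows in the picture. A call takes as long as a camera call. They do not tell look-alikes from the thing itself.
- env.search_frame(picture, thing): "xyz" ([x, y, z] in m, in world coordinates, good to about 4 mm: the middle of the surface that is visible of it).
- env.trace(picture, thing): "mask" (480x640 bool, what is visible of it).
The state is a dict: "clock": time; "joint_positions": joint angles; "qvel": joint speeds; "joint_torque": joint torques, N m; "position": TCP position; "tool_rot": TCP orientation; "force": force on the tool from outside, world axes, zero at the start; "wrist_torque": the same for the moment, N m; "opening": opening from 0.0 (shut) to 1.0 (fully open); "finger_force": force on a finger pad.
Only numpy, scipy, OpenCV 4.12 (cv2) and the standard library are available. Lean on these libraries where they do the work, as an engineer would, in place of code of your own. Each camera call takes 0.05 s, during which the arm holds its last target. There are 200 camera calls.

### The job

Take the thermometer probe out of its stand and put it into the dry-block calibrator for its check. The well's shutter lies flush and cannot be seen, so press the probe's sprung tip lightly on the calibrator's round face and slide it along the scribed circle, between the two marks on the rim, until it drops into the well; then push it gently fully home, upright with its collar on the face, and let go. Keep the forces gentle throughout and do not disturb the tin, the small core and the jar.

Things in the scene. Friction and masses are not known exactly. Their poses are not given: they have to be found in the camera images.
- calibrator: Dry-block calibrator: grey square metal housing 150 x 150 mm, 70 mm high, fixed to the table. Origin: centre of its underside; x and y along its sides, z up; the black display and two round keys are on its -x side. A round aluminium insert of radius 58 mm lies flush in its flat top and does not turn by hand. Probe and calibrator must never press together with over 30 N (50 N as the collar lands).
- face (a point): Centre of the calibrator's flat top face, 70 mm up, axes as the calibrator's. A thin circle of radius 40 mm is scribed round it. One vertical well, 14 mm across, over 45 mm deep, opens on that circle within 70 degrees either way of -x; where is unknown. A flush shutter of the same metal hides it: it springs down at 0.5 to 0.8 N, so the rod's tip sinks once it is over the well.
- stand: Grey plastic block 56 x 56 mm on a dark foot plate of 86 x 66 mm, top 62 mm above the table, fixed; a vertical hole of 14 mm, 52 mm deep, in its middle holds the probe. Origin: centre of its underside, z up.
- probe: Thermometer probe, 150 to 220 g, upright in the stand, its collar on the stand's top. Origin: centre of the underside of its round steel collar (34 mm across, 6 mm thick); z up along the probe. Above the collar a white square grip, 24 x 24 mm, sides along its x and y, 6 to 82 mm above the origin, then a grey cap to 90 mm. Below the collar a sprung steel rod.
- rod_tip (a point): Lowest point of the probe's rod (10 mm across, round end), 45 mm below the probe's origin while the spring is not pressed. The rod yields up into the grip by at most 12 mm, starting at 2 N and rising 0.3 N per mm to about 5.7 N, then it is hard. It does not yield in the open well. Sliding on the face drags at 0.5 to 0.8 of the pressing force.
- tin: Bystander: closed light grey tin, 66 mm across, 44 mm high, loose. Origin: centre of its underside.
- small_core: Bystander: small asphalt core, 50 mm across, 53 mm high, standing loose. Origin: centre of its underside.
- jar: Bystander: clear screw-top jar of pale stone, 51 mm across, 72 mm high, standing loose. Origin: centre of its underside.
- mark_a (a point): Short dark mark on the rim of the calibrator's top, 65 mm from its centre, 75 degrees from its -x direction towards -y: one end of the range in which the well lies.
- mark_b (a point): The like mark 75 degrees from -x towards +y: the other end of the range.
Things that resemble listed ones, but are neither listed nor needed, are in the scene too. There is more than one size of the probe; the one meant has the size given above. Leave any yellow look-alike of the stand alone.

How it is judged:
By the outcome, as a careful person would: the job done as asked, in the order asked, and still so for the second after the job is handed in, with the robot touching nothing.
It also fails if it takes over 64 s, if anything falls off the work surface, if the arm or the gripper's body presses on something with over 40 N, if the wrist force passes 120 N, or if a joint passes its speed limit or range.

## Working session

There is one attempt and no reset: what is moved stays moved. The work goes in short steps, each a Python script; the robot and the scene stay as the last script left them, time stands still between calls to the robot, and variables do not carry over. Pictures are saved under pics/ and viewed, at most 10 in all, crops included, and the job is handed in when it is done.

```bash
mkdir -p pics
cat > h.py <<'E'
import numpy as np, cv2, json
from scipy.spatial.transform import Rotation as R
from workcell import env
def cam(p):
    K=np.array([[p['fx'],0,p['cx']],[0,p['fy'],p['cy']],[0,0,1.]]);D=np.array(p['D'],float)
    Rw=R.from_euler('xyz',p['orientation'],degrees=True).as_matrix() if len(np.shape(p['orientation']))==1 and len(p['orientation'])==3 else np.array(p['orientation'])
    return K,D,Rw@np.diag([1,-1,-1.]),np.array(p['position'])
def onplane(p,uv,z):
    K,D,Rc,t=cam(p); n=cv2.undistortPoints(np.array(uv,float).reshape(-1,1,2),K,D).reshape(-1,2)
    d=np.c_[n,np.ones(len(n))]@Rc.T
    return t+d*((z-t[2])/d[:,2])[:,None]
def proj(p,X):
    K,D,Rc,t=cam(p); Xc=(np.array(X,float).reshape(-1,3)-t)@Rc
    return cv2.projectPoints(Xc,np.zeros(3),np.zeros(3),K,D)[0].reshape(-1,2)
E
cat > a.py <<'E'
from h import *
for n in ('top','side'):
    p=env.grab_frame(n); cv2.imwrite(f'pics/{n}0.png',p['image'])
    print(n,p['position'],p['orientation'],p['fx'],p['D'])
    for t in ('calibrator','stand','probe','tin','small_core','jar','mark_a','mark_b','rod_tip','face'):
        try:
            for d in env.search_frame(p,t): print(t,round(d['score'],2),np.round(d['xyz'],3),proj(p,d['xyz']).round()[0])
        except Exception as e: print(t,e)
print(env.read_state()['clock'])
E
python3 a.py
```

```text
top [0.43004161 0.04064515 1.0931547 ] [  9.61582557  -1.46545095 -91.67480464] 522.8929597810079 [-0.05199376  0.          0.          0.          0.        ]
calibrator 0.84 [0.529 0.159 0.07 ] [240. 285.]
stand 0.76 [ 0.489 -0.082  0.062] [363. 302.]
stand 0.72 [ 0.488 -0.192  0.034] [415. 302.]
stand 0.25 [0.528 0.154 0.07 ] [242. 285.]
probe 0.65 [ 0.516 -0.292  0.148] [481. 281.]
probe 0.57 [ 0.495 -0.198  0.132] [429. 295.]
tin 0.79 [0.525 0.331 0.039] [156. 290.]
tin 0.62 [0.732 0.048 0.05 ] [294. 186.]
small_core 0.64 [0.733 0.046 0.051] [295. 185.]
jar 0.76 [ 0.738 -0.151  0.072] [392. 178.]
mark_a 0.73 [0.531 0.158 0.068] [240. 284.]
mark_a 0.71 [0.522 0.33  0.038] [156. 292.]
mark_b 0.73 [0.531 0.158 0.068] [240. 284.]
mark_b 0.71 [0.522 0.33  0.038] [156. 292.]
rod_tip 0.4 [0.526 0.333 0.039] [155. 290.]
face 0.63 [0.532 0.155 0.067] [242. 283.]
side [ 0.12712545 -0.7339398   0.78835238] [ 51.25231954   0.19943116 -31.47540967] 555.1425446525739 [-0.09254073  0.          0.          0.          0.        ]
calibrator 0.68 [0.522 0.117 0.071] [276. 228.]
stand 0.82 [ 0.475 -0.232  0.04 ] [347. 358.]
stand 0.75 [ 0.48  -0.1    0.041] [311. 309.]
stand 0.56 [0.524 0.119 0.072] [276. 228.]
probe 0.71 [ 0.513 -0.31   0.132] [397. 343.]
probe 0.57 [ 0.49  -0.219  0.116] [352. 319.]
tin 0.64 [0.522 0.322 0.04 ] [237. 194.]
small_core 0.86 [0.731 0.037 0.041] [377. 228.]
small_core 0.46 [ 0.733 -0.169  0.054] [440. 277.]
jar 0.94 [ 0.731 -0.17   0.054] [440. 277.]
mark_a 0.62 [0.522 0.111 0.071] [277. 230.]
mark_b 0.62 [0.522 0.111 0.071] [277. 230.]
rod_tip 0.51 [ 0.512 -0.309  0.018] [390. 388.]
face 0.63 [0.519 0.114 0.074] [275. 229.]
1.1
```

View pics/top0.png

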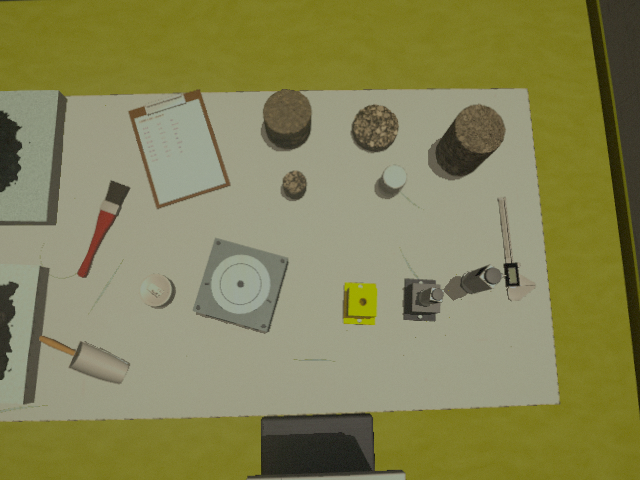

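View pics/side0.png

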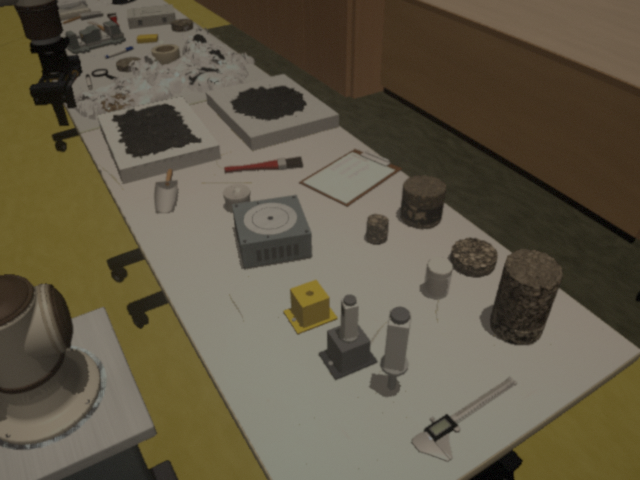

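```bash
cat > b.py <<'E'
import cv2, numpy as np
a=cv2.imread('pics/top0.png'); b=cv2.imread('pics/side0.png')
c1=cv2.resize(a[235:335,170:310],(560,400),interpolation=cv2.INTER_CUBIC)
cv2.imwrite('pics/c1.png',c1)
c2=cv2.resize(a[240:340,330:510],None,fx=4,fy=4,interpolation=cv2.INTER_CUBIC)[:, :720]
cv2.imwrite('pics/c2.png',c2)
E
python3 b.py
```

```text
(no output)
```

The top view shows the calibrator at (240,285), the yellow empty look-alike stand at (361,302), the grey stand with a probe at (422,300), and a second probe standing free at (480,280). The probe in the grey stand fits the description. The free one is larger and isn't in a stand. I'll confirm in crops.

View pics/c1.png

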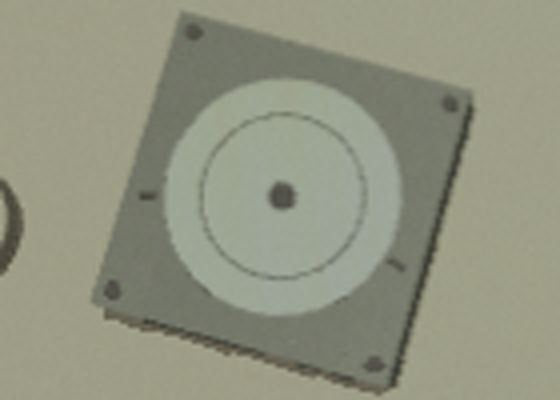

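View pics/c2.png

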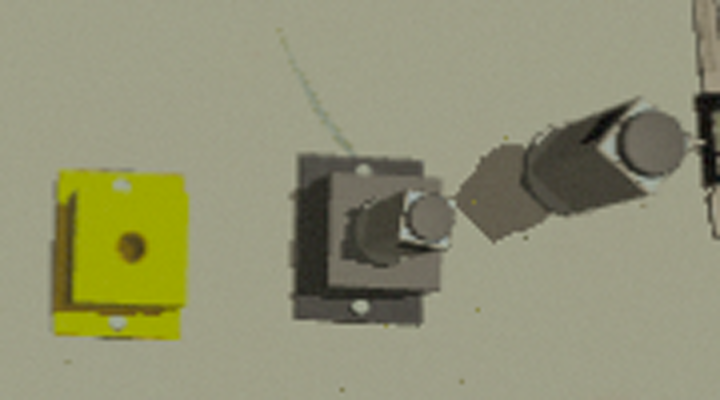

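```bash
cat > c.py <<'E'
from h import *
p=env.grab_frame('top'); q=env.grab_frame('side')
# masks
def mk(p,t,near):
    best=None
    for d in env.trace(p,t):
        m=d['mask']; ys,xs=np.nonzero(m); c=np.array([xs.mean(),ys.mean()])
        if np.linalg.norm(c-near)<25 and d['score']>.3 and best is None: best=m; print(t,round(d['score'],2),c.round(1),m.sum(),'bbox',xs.min(),xs.max(),ys.min(),ys.max())
    return best
m=mk(p,'calibrator',(240,285)); np.save('mcal.npy',m)
r=cv2.minAreaRect(np.argwhere(m)[:,::-1].astype(np.float32)); print(r)
for nm,pp,nr in (('top',p,(430,296)),('side',q,(350,318))):
    m=mk(pp,'probe',nr)
    if m is not None: np.save(f'mpr_{nm}.npy',m); print(cv2.minAreaRect(np.argwhere(m)[:,::-1].astype(np.float32)))
m=mk(p,'stand',(415,302)); 
for nm,t in(('a','tin'),): mk(p,t,(156,290))
for nm,pp in (('p',p),('q',q)):
    np.save(nm+'.npy',pp,allow_pickle=True)
E
python3 c.py
```

```text
calibrator 0.86 [241.2 284.7] 6095 bbox 193 288 238 331
((240.47947692871094, 284.5732116699219), (80.38439178466797, 79.08377838134766), 15.679524421691895)
probe 0.66 [431.4 295.8] 403 bbox 418 445 287 305
((431.51922607421875, 295.59613037109375), (17.454336166381836, 27.456260681152344), 78.69007110595703)
probe 0.56 [349.4 319.5] 742 bbox 340 358 295 342
((349.0, 318.5), (47.0, 18.0), 90.0)
stand 0.95 [418.1 300.4] 1011 bbox 404 439 279 320
tin 0.71 [157.1 290.4] 965 bbox 139 176 274 306
```

The crops confirm two things. The calibrator's marks are at about (206,284) and (269,301), so its -x faces the robot, turned slightly left. The probe in the grey stand (cap at 437,294) is the smaller size. The larger free one (cap at 492,276) has a thicker grip, so it is not the one meant. Next I'll refine the poses with an overlay check.

```bash
cat > d.py <<'E'
from h import *
p=np.load('p.npy',allow_pickle=True).item(); q=np.load('q.npy',allow_pickle=True).item()
from scipy.optimize import least_squares
for nm,pp,c,w in (('top',p,(240,284),45),('side',q,(271,218),45)):
    g=cv2.cvtColor(pp['image'],cv2.COLOR_BGR2GRAY); m=np.zeros_like(g); cv2.circle(m,c,w,255,-1)
    th,_=cv2.threshold(g[m>0].reshape(1,-1),0,255,cv2.THRESH_OTSU)
    b=((g>th)&(m>0)).astype(np.uint8); n,l,st,ce=cv2.connectedComponentsWithStats(b)
    k=l[c[1]+8 if nm=='top' else c[1]+5,c[0]+8]; ct=max(cv2.findContours((l==k).astype(np.uint8),cv2.RETR_EXTERNAL,cv2.CHAIN_APPROX_NONE)[0],key=cv2.contourArea)
    X=onplane(pp,ct.reshape(-1,2),.07)
    s=least_squares(lambda v:np.hypot(X[:,0]-v[0],X[:,1]-v[1])-v[2],[.53,.15,.058],loss='soft_l1',f_scale=.001).x; print(nm,th,len(ct),s.round(4))
    if nm=='top': C=s[:2]
M=onplane(p,[(206.4,283.6),(268.6,300.9)],.07)[:,:2]-C
a=np.degrees(np.arctan2(M[:,1],M[:,0])); print('marks r',np.linalg.norm(M,axis=1),'ang',a)
a=a%360; print('yaw from marks', (a.mean()-180), 'spread',a[1]-a[0])
print('stand top',onplane(p,[(426.4,297.9)],.062)[0],'cap',onplane(p,[(437.4,294.2)],.152)[0])
# probe fit by silhouette masks, both cameras
mt=np.load('mpr_top.npy'); ms=np.load('mpr_side.npy')
def model(x,y,yaw):
    r=R.from_euler('z',yaw,degrees=True).as_matrix()
    P=[]
    for h in (6,82): P+= [[sx*12,sy*12,h] for sx in(-1,1) for sy in(-1,1)]
    t=np.linspace(0,2*np.pi,24); cap=[[10*np.cos(i),10*np.sin(i),90] for i in t]; col=[[17*np.cos(i),17*np.sin(i),h] for i in t for h in(0,6)]
    return [np.array(v)/1000@r.T+[x,y,.062] for v in (P+cap,col)]
def sil(pp,v):
    m=np.zeros((480*4,640*4),np.uint8)
    for V in model(*v): cv2.fillConvexPoly(m,cv2.convexHull(np.round((proj(pp,V)+.5)*4-.5).astype(np.int32)),255)
    return cv2.resize(m,(640,480),interpolation=cv2.INTER_AREA)/255.
best=[]
for pp,mm,nm in ((p,mt,'top'),(q,ms,'side')):
    res=[]
    for x in np.arange(.470,.511,.002):
        for y in np.arange(-.215,-.175,.002):
            s=sil(pp,(x,y,0)); res.append((np.abs(s-mm).sum(),x,y))
    res.sort(); print(nm,[np.round(r,3) for r in res[:3]])
    best.append(res[0][1:])
x,y=np.mean(best,0)
tiles=[]
for pp,mm,(u,v) in ((p,mt,(430,297)),(q,ms,(349,330))):
    f=8; a=cv2.resize(pp['image'][v-36:v+36,u-24:u+24],None,fx=f,fy=f,interpolation=cv2.INTER_CUBIC)
    a=np.clip(a.astype(float)*1.5,0,255).astype(np.uint8)
    for k,yaw in enumerate((0,)):
        V=model(x,y,yaw)
        for V,c in zip(V,((0,0,255),(0,255,0))):
            cv2.polylines(a,[cv2.convexHull(np.round((proj(pp,V)-[u-24,v-36]+.5)*f-.5).astype(np.int32))],1,c,1)
        a_=proj(pp,model(x,y,yaw)[0][:8])
        top=(a_[[4,5,7,6]]-[u-24,v-36]+.5)*f-.5; cv2.polylines(a,[np.round(top).astype(np.int32)],1,(255,0,0),1)
    tiles.append(a)
cv2.imwrite('pics/ov.png',np.hstack(tiles)); print(np.hstack(tiles).shape)
E
python3 d.py
```

```text
top 137.0 165 [0.5312 0.1578 0.0571]
side 97.0 124 [0.5297 0.1596 0.0577]
marks r [0.06622154 0.06519295] ang [  88.60571219 -122.77525737]
yaw from marks -17.08477259088545 spread 148.61903044785072
stand top [ 0.49350307 -0.20876947  0.062     ] cap [ 0.49405689 -0.20759004  0.152     ]
top [array([51.043,  0.494, -0.209]), array([51.435,  0.496, -0.209]), array([56.431,  0.496, -0.211])]
side [array([166.686,   0.494,  -0.207]), array([174.984,   0.494,  -0.209]), array([175.839,   0.494,  -0.205])]
(576, 768, 3)
```

View pics/ov.png

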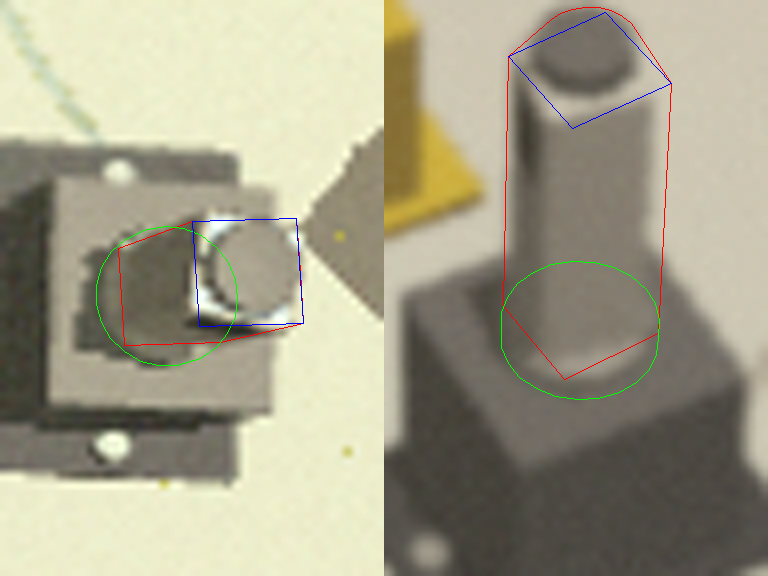

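```bash
sed '/^best=\[\]/,$d' d.py > m.py
cat > e.py <<'E'
from m import *
x,y=.494,-.208
for pp,mm,nm in ((p,mt,'top'),(q,ms,'side')):
    out=[]
    for yaw in range(-45,45,5):
        out.append((min(np.abs(sil(pp,(x+dx,y+dy,yaw))-mm).sum() for dx in(-.002,0,.002) for dy in (-.002,0,.002)),yaw))
    print(nm,[(round(a),b) for a,b in out])
tiles=[]
for pp,(u,v) in ((p,(437,295)),(q,(350,315))):
    f=14; hw,hh=14,20
    a=cv2.resize(pp['image'][v-hh:v+hh,u-hw:u+hw],None,fx=f,fy=f,interpolation=cv2.INTER_CUBIC)
    a=np.clip(a.astype(float)*(1 if pp is p else 1.7),0,255).astype(np.uint8)
    for yaw,c in ((0,(255,0,0)),(-22,(0,0,255)),):
        t=proj(pp,model(x,y,yaw)[0][[4,5,7,6]])
        cv2.polylines(a,[np.round((t-[u-hw,v-hh]+.5)*f-.5).astype(np.int32)],1,c,1)
    tiles.append(a)
cv2.imwrite('pics/ov2.png',np.hstack(tiles)); print(np.hstack(tiles).shape)
E
python3 e.py
```

```text
top 137.0 165 [0.5312 0.1578 0.0571]
side 97.0 124 [0.5297 0.1596 0.0577]
marks r [0.06622154 0.06519295] ang [  88.60571219 -122.77525737]
yaw from marks -17.08477259088545 spread 148.61903044785072
stand top [ 0.49350307 -0.20876947  0.062     ] cap [ 0.49405689 -0.20759004  0.152     ]
top [(52, -45), (52, -40), (49, -35), (47, -30), (44, -25), (42, -20), (39, -15), (39, -10), (42, -5), (51, 0), (58, 5), (65, 10), (68, 15), (67, 20), (63, 25), (60, 30), (54, 35), (54, 40)]
side [(81, -45), (74, -40), (95, -35), (70, -30), (71, -25), (94, -20), (116, -15), (137, -10), (154, -5), (163, 0), (173, 5), (175, 10), (176, 15), (164, 20), (156, 25), (140, 30), (121, 35), (101, 40)]
(560, 784, 3)
```

View pics/ov2.png

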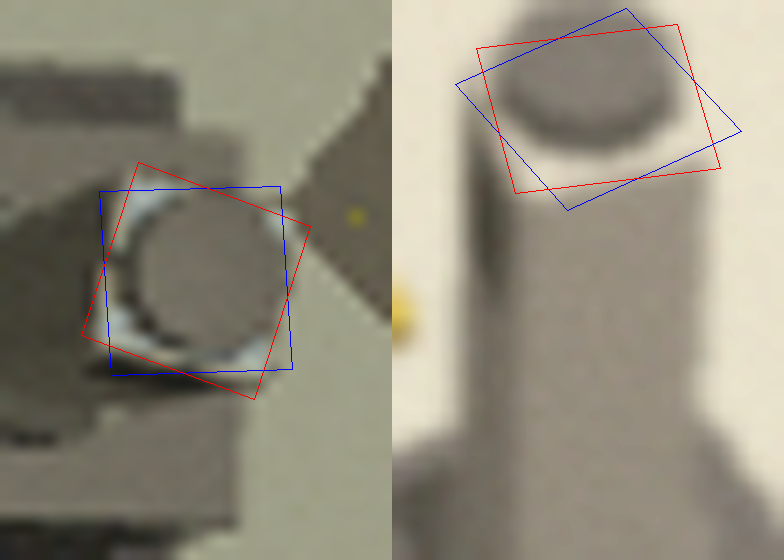

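The top crop's white corners at about (140,178), (297,220), (262,375) and (97,340) show a grip yaw of about -15 to -20 degrees. Position agrees in both views at (0.494, -0.208). Now I'll grasp.

```bash
cat > g.py <<'E'
from h import *
def st(t=''):
    s=env.read_state(); print(t,round(s['clock'],2),np.round(s['position'],4),np.round(s['tool_rot'],1),'F',np.round(s['force'],2),'T',np.round(s['wrist_torque'],3),'op',round(s['opening'],3),'ff',np.round(s['finger_force'],1)); return s
if __name__=='__main__':
    for psi in (73,-107):
        print(psi,env.inverse_kinematics([.494,-.208,.089],[180,0,psi]),env.inverse_kinematics([.51,.16,.15],[180,0,psi]))
    js={psi:env.inverse_kinematics([.494,-.208,.089],[180,0,psi]) for psi in (73,-107)}
    psi=min((k for k in js if js[k] is not None),key=lambda k:abs(js[k][5]))
    st('start')
    env.goto([.494,-.208,.215],[180,0,psi]); st('above')
    print(env.move_straight([.494,-.208,.089],rate=.12,force_limit=8)); st('down')
    env.gripper_to(0.1,grasp_force=20); st('closed')
E
python3 g.py
```

```text
73 [ -5.48819779  21.42015626 -22.20561512   0.         -46.37422863
 168.48819779] [ 34.81347403  17.09502805 -18.26150409   0.         -54.64346786
 128.18652597]
-107 [ -5.48819779  21.42015626 -22.20561512   0.         -46.37422863
 -11.51180221] [ 34.81347403  17.09502805 -18.26150409   0.         -54.64346786
 -51.81347403]
start 1.45 [0.2247 0.5832 0.2226] [-180.     0.   -21.1] F [-0.24 -0.63 -0.05] T [-0.022  0.065  0.036] op 0.999 ff 0.0
above 4.38 [ 0.4944 -0.2074  0.215 ] [-180.     0.  -106.9] F [-0.59 -0.36 -0.07] T [ 0.131 -0.017  0.045] op 0.999 ff 0.0
False
down 5.58 [ 0.4946 -0.2081  0.0897] [-179.9    0.  -107. ] F [0.25 0.17 0.08] T [ 0.09  -0.055 -0.028] op 0.999 ff 0.0
closed 6.62 [ 0.4942 -0.2081  0.089 ] [-180.   -0. -107.] F [ 0.16 -1.01  0.06] T [-0.022 -0.194 -0.027] op 0.274 ff 19.8
```

```bash
cat > l.py <<'E'
from h import *; from g import st
C=np.array([.5305,.1587]); A0=163
def pt(a,z,r=.04): t=np.radians(A0+a); return [C[0]+r*np.cos(t),C[1]+r*np.sin(t),z]
if __name__=='__main__':
    env.move_straight([.4942,-.2081,.21],rate=.12); 
    env.gripper_to(0.1,grasp_force=40); st('lifted')
    env.goto(pt(72,.21),[180,0,-17]); st('over')
    env.move_straight(pt(72,.157),rate=.12); env.dwell(.2); st('hover')
    q=env.grab_frame('side'); np.save('q2.npy',q,allow_pickle=True)
    for d in env.search_frame(q,'rod_tip')+env.search_frame(q,'probe'): print(round(d['score'],2),np.round(d['xyz'],4))
    tip=np.array(pt(72,.085))
    f=6;u,v=proj(q,tip)[0].astype(int);o=np.array([u-60,v-60])
    a=cv2.resize(q['image'][o[1]:o[1]+100,o[0]:o[0]+120],None,fx=f,fy=f,interpolation=cv2.INTER_CUBIC)
    a=np.clip(a*1.4,0,255).astype(np.uint8)
    S=lambda X:np.round((proj(q,X)-o+.5)*f-.5).astype(np.int32)
    cv2.polylines(a,[S([pt(b,.07) for b in range(0,361,5)])],1,(0,0,255),1)
    for X in ([tip+[0,0,.005]], [tip+[0,0,.045]]): cv2.drawMarker(a,tuple(map(int,S(X)[0])),(0,255,0),0,14,1)
    cv2.imwrite('pics/hover.png',a)
E
python3 l.py
```

```text
lifted 8.0 [ 0.4939 -0.2081  0.2093] [ 179.9   -0.  -107. ] F [-0.27  0.02 -1.3 ] T [ 0.081 -0.051 -0.005] op 0.272 ff 39.8
over 9.27 [0.5076 0.1253 0.21  ] [180.    0.  -17.1] F [ 0.64 -0.16 -2.1 ] T [-0.038  0.004 -0.048] op 0.272 ff 39.8
hover 10.06 [0.5082 0.1262 0.158 ] [-1.799e+02 -1.000e-01 -1.700e+01] F [ 0.8  -0.21 -0.96] T [ 0.033 -0.025 -0.022] op 0.273 ff 39.8
0.65 [0.504  0.1248 0.1051]
0.58 [ 0.5135 -0.3051  0.0186]
0.58 [0.5198 0.1035 0.0663]
0.53 [ 0.7316 -0.1709  0.0549]
0.96 [ 0.513  -0.3085  0.1298]
0.74 [0.5058 0.1186 0.14  ]
```

View pics/hover.png

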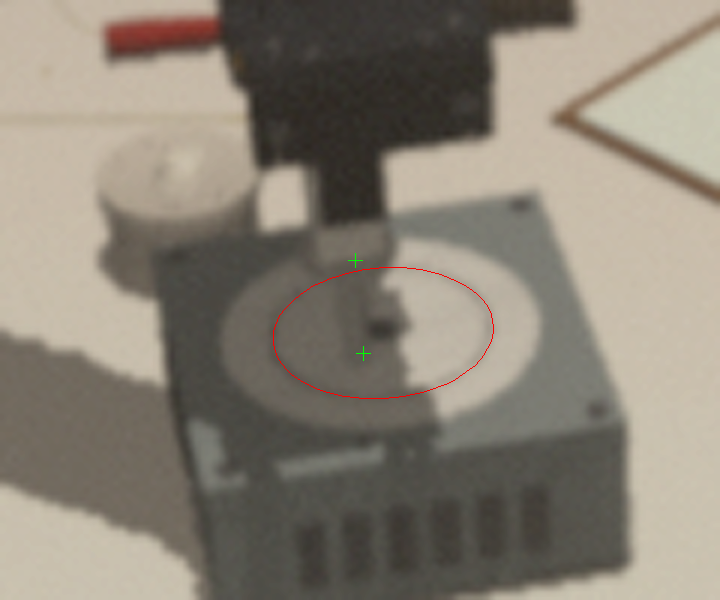

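The hover view shows the probe over the face, with its collar at about (352,262) and the rod pointing at the projected tip (363,353) on the overlaid circle. That is as expected. Next is the touch and slide.

```bash
cat > s.py <<'E'
from h import *; from l import pt; from g import st
def fm(n=8,dt=.02):
    F=[]
    for _ in range(n): env.dwell(dt); F.append(env.read_state()['force'])
    return np.mean(F,0)
def sweep(zp,base,r,angs):
    print('press F',(fm()-base).round(2))
    for a in angs:
        for k in range(3):
            hit=env.move_straight(pt(a,zp,r),rate=.016,force_limit=2.4)
            f=fm(5)-base
            if not hit or f[2]<1.5: break
        s=env.read_state(); print(a,hit,round(s['clock'],2),f.round(2),s['position'].round(4) if hasattr(s['position'],'round') else s['position'])
        if f[2]<1.5: return True
    return False
if __name__=='__main__':
    base=fm(15); print('base',base.round(2))
    hit=env.move_straight(pt(72,.134),rate=.012,force_limit=1.8); st(f'touch {hit}')
    z=env.read_state()['position'][2]
    if hit:
        zp=z-.0035; env.move_straight(pt(72,zp),rate=.02)
        print('found',sweep(zp,base,.04,range(63,-80,-9)),'zp',zp); np.save('base.npy',np.r_[base,zp])
    st()
E
python3 s.py
```

```text
base [-0.1   0.32 -1.83]
touch True 11.71 [0.5075 0.1259 0.1407] [180.   0. -17.] F [0.59 0.55 0.92] T [ 0.157 -0.278  0.063] op 0.273 ff 39.8
press F [-0.01 -0.18  3.66]
63 True 13.04 [-0.45  0.76  3.88] [0.506  0.1277 0.137 ]
54 True 14.07 [ 0.25 -0.21  3.69] [0.5046 0.1293 0.137 ]
45 True 15.21 [-0.21  0.46  3.92] [0.5033 0.1309 0.1369]
36 True 16.45 [ 0.56 -0.45  4.16] [0.5023 0.1324 0.137 ]
27 True 18.52 [0.09 1.12 1.37] [0.492  0.1509 0.1365]
found True zp 0.13719441523686932
 18.52 [0.492  0.1509 0.1365] [179.5  -0.3 -16.8] F [-0.38  2.39 -0.76] T [0.694 0.063 0.044] op 0.277 ff 39.8
```

```bash
cat > t.py <<'E'
from s import *
b=np.load('base.npy'); base=b[:3]
print((fm(15)-base).round(2)); s=st()
p=np.array(s['position'])
for dz in (.002,.004):
    h=env.move_straight([p[0],p[1],p[2]-dz],rotation=[180,0,-17],rate=.01,force_limit=4); print(h,(fm(10)-base).round(2)); s=st()
E
python3 t.py
```

```text
[-0.26  2.34  0.88]
 18.77 [0.4922 0.1507 0.1366] [179.5  -0.3 -16.8] F [-0.96  3.64 -1.94] T [1.242 0.168 0.012] op 0.276 ff 39.8
False [ 0.74  0.52 -0.15]
 19.32 [0.4922 0.1505 0.1345] [180.   0. -17.] F [ 0.06  0.31 -2.5 ] T [ 0.305 -0.327  0.035] op 0.275 ff 39.8
False [ 1.05  0.23 -0.11]
 19.84 [0.4921 0.1506 0.1326] [180.   0. -17.] F [ 0.68 -0.07 -1.88] T [ 0.205 -0.308 -0.016] op 0.276 ff 39.8
```

The rod has dropped into the well and the force fell to about 0. Next I'll push home gently, easing sideways on any lateral force.

```bash
cat > u.py <<'E'
from s import *
base=np.load('base.npy')[:3]
xy=np.array([.4922,.1506]); z=.1326
while z>.0925:
    z-=.006
    h=env.move_straight([*xy,z],rotation=[180,0,-17],rate=.02,force_limit=7); f=fm(6)-base
    p=env.read_state()['position']; print(h,np.round(p,4),f.round(2))
    if h and f[2]>4: break
    if np.hypot(*f[:2])>1: xy=xy+np.clip(.0004*f[:2],-.001,.001)
    if h: z=p[2]
st()
E
python3 u.py
```

```text
False [0.4921 0.1506 0.1265] [ 0.7   0.48 -0.54]
False [0.4922 0.1506 0.1205] [0.36 0.23 0.21]
False [0.4922 0.1506 0.1145] [ 0.78 -0.08  0.02]
False [0.4922 0.1506 0.1085] [ 0.76  0.17 -0.13]
False [0.4922 0.1506 0.1025] [ 0.66  0.44 -0.23]
True [0.4923 0.1506 0.097 ] [-0.78 -0.28  6.3 ]
 23.03 [0.4923 0.1506 0.097 ] [180.  -0. -17.] F [-0.7   0.47  4.05] T [0.016 0.224 0.052] op 0.273 ff 39.8
```

Collar landed at z = 0.097, exactly the grasp height above the face. Now I'll release, retreat and check.

```bash
cat > v.py <<'E'
from s import *
env.gripper_to(0.7); st('open')
p=env.read_state()['position']
print(env.move_straight([p[0],p[1],.24],rate=.12,force_limit=10)); 
env.goto([.40,-.05,.30],[180,0,-17]); env.dwell(.2); st('away')
q=env.grab_frame('side'); t=env.grab_frame('top')
for d in env.search_frame(q,'probe')[:3]: print(round(d['score'],2),np.round(d['xyz'],4))
a=cv2.resize(q['image'][130:280,190:340],(450,450),interpolation=cv2.INTER_CUBIC); b=cv2.resize(t['image'][220:370,130:280],(350,350),interpolation=cv2.INTER_CUBIC)
o=np.zeros((450,800,3),np.uint8); o[:,:450]=a; o[:350,450:]=b; cv2.imwrite('pics/end.png',np.clip(o*1.3,0,255).astype(np.uint8))
E
python3 v.py
```

```text
open 23.93 [0.4919 0.1506 0.0964] [180.   0. -17.] F [ 0.05 -0.55  1.11] T [-0.035 -0.023  0.004] op 0.699 ff 0.0
False
away 26.39 [ 0.4005 -0.0492  0.2993] [ 1.80e+02  1.00e-01 -1.69e+01] F [ 0.76  0.13 -0.2 ] T [-0.061  0.007 -0.043] op 0.702 ff 0.0
0.96 [ 0.513  -0.3063  0.1305]
0.76 [0.4927 0.1395 0.1009]
```

View pics/end.png

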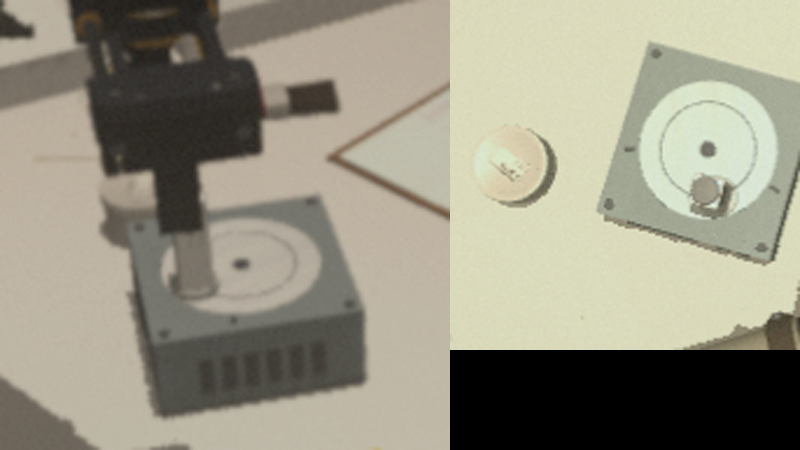

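The picture shows the probe upright on the scribed circle (side panel 195,270; top panel 707,190), its collar flat on the face. The tin is where it was, and the gripper is clear: it only blocks part of the side view. I'll hand in the job.

```bash
python3 -c "
from workcell import env
print(env.close_job())"
```

```text
the job is handed in; nothing more can be done
None
```

I took the probe from the grey stand, found the well by sliding along the scribed circle, pushed it home upright with its collar on the face, let go and handed the job in at about 26 s. The largest contact force I read was about 6 N, and I saw nothing disturbed, though only the tin was in the last picture.

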